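Lock the snap press's depth adjuster

ROBOT

A 7-joint arm with a two-finger parallel gripper is mounted at the origin on the work surface; the furniture and walls round the work are solid. World frame = base frame: x ahead of the robot, y to its left, z up, the work surface at z = 0. Lengths are in m, angles in rad, forces in N, time in s.
With the tool pointing down it reaches from about 0.4 to 0.85 m from the base axis. Payload 4.5 kg.
Tool frame: the origin (TCP) lies midway between the tips of the shut fingers; the grasp point (between the pads) lies 19 mm behind it; z points along the fingers, y is the line along which they close (so a half turn about z gives the same grasp; the last joint's range is limited). The gripper opens to 88 mm and grips with 3 to 60 N. Pads are 18 mm wide; open, the fingers measure 123 mm over their backs; the gripper's body (75 mm by 187 mm) begins 45 mm behind the grasp point.
Start: joints at [0.034, 0.689, -0.195, 1.565, 0.157, 0.902, -0.215], TCP at [0.625, 0, 0.239] pointing down, gripper open.
Joint ranges: [-3.01, 3.01], [-0.46, 2.08], [-1.47, 1.51], [0.13, 2.56], [-1, 4.14], [0.04, 2.09], [-2.66, 2.66]. Speed limits (rad/s): [2.57, 2.57, 3.14, 3.14, 3.14, 3.14, 3.14].

INTERFACE

Orientations are given as a unit quaternion [x, y, z, w].
In Python, from plant import get_state, viewer, workorder gives the robot as it stands. The module is installed in compiled form; this text tells all that it offers.
- The arm moves only by the tool step_arm, never from a script. Its argument "motion" is a list of rows, each an object of numbers: "wx", "wy", "wz": the turn, a rotation vector about the tool's x, y, z each as a share of 180 degrees, from -1 to 1; "dx", "dy", "dz": the shift along the tool's x, y, z each as a share of 8 cm, from -1 to 1; "claw": the finger opening in mm, from 0 to 88.1. A call has 1 to 8 rows; each row is the pose to reach, as a shift and turn from the pose commanded when the call began, along the tool's axes at that moment, turning the shorter way round; what a row does not reach only later rows make up. A row lasts 1/10 s, in which the tool goes at most 50 mm and 8.59 degrees, less where a joint would pass 70% of its speed; a pose out of reach is approached as far as the arm can. A call with a number of a shift or a turn outside -1 to 1 is refused whole. A call with a gripper value outside its range is refused whole. The fingers move at their own pace and stop on an object; "force" is the grip in N (left out, the last holds). Time passes only in rows, so rows that repeat a pose let the fingers close. It gives the time, the measured TCP pose, the force, the opening and the grip force at its end, in the units of the state.
- get_state(): the state, without advancing time (a new reading comes with each control period).
- viewer.snapshot(name): name is "scene" or "side" or "wrist"; returns (picture, depth): 420x560x3 uint8, red, green, blue; 420x560 float32, m along the optical axis (not along the pixel's ray), 0 where there is no reading.
- viewer.calibration(name): a dict with "vfov" (degrees; the focal length in pixels is half the picture's height over the tangent of half this angle, whatever the lens; pixels are square), "cx", "cy" (the principal point, pixels), "dist_coeffs" ([k1, k2, p1, p2, k3] as OpenCV has them; the pictures are not rectified), "extrinsics" (4x4, takes a point from camera to world coordinates). Camera axes: x right, y down, z forward; pixel columns grow to the right and rows downward; lengths in m; the calibration is good to about 2 mm. A picture is of the moment at which its call begins: read the wrist's pose just before it. calibration takes no time and is no camera call; for the wrist camera it gives the pose at the moment of the call.
- workorder.finish_job(): hands the job in; it is judged then, once.
The state is a dict: "clock": time; "q": joint angles; "qd": joint speeds; "joint_torque": joint torques, N m; "tool_pos": TCP position; "eef_rot": TCP orientation; "contact_force": force on the tool from outside, world axes, zero at the start; "moment": the same for the moment, N m; "opening": opening from 0.0 (shut) to 1.0 (fully open); "finger_force": force on a finger pad.
Only numpy, scipy, OpenCV 4.12 (cv2) and the standard library are available. Lean on these libraries where they do the work, as an engineer would, in place of code of your own. Each camera call takes 0.05 s, during which the arm holds its last target. There are 200 camera calls.

TASK

Lock the depth setting of the snap-fastener press: pick up the loose holding key and lay it fully home in the slot on top of the adjuster barrel with its other end down between the two posts of the stop fork, so that the barrel cannot turn. Then turn the knurled lock ring clockwise (seen from above) until it has run against the housing and is snug, pulling it up firmly so that the key is felt to bear on the fork, but without forcing it, and without the barrel losing its setting. Leave the key in place, let go, and leave the other things on the counter where they stand.

Things in the scene. Friction and masses are not known exactly. Their poses are not given: they have to be found in the camera images.
- press: Grey bench press fixed to the counter: foot plate 205x100x14 mm, column at the rear, arm and round head (62 across) whose flat top is 115 high. Origin on the counter under the vertical adjuster axis; x points from head to column, z up. About the axis stand, on the head, a neck (radius 22, to 137 high), then the lock ring, then the barrel's slotted head.
- adjuster_axis (a point): Point on the adjuster axis at mid-height of the lock ring, 145 mm above the counter; axes as the press. The ring is a dark steel knurled disc of radius 27, 137 to 152 high; beside the neck, fingers can reach 20 below it.
- slot (a point): Centre of the floor of the slot across the barrel's head; turns with the barrel, x along the slot. The slot is 9.4 wide, 10 deep, open at both ends, with rounded lips; the head is 34 long by 30 wide, its top 169 above the counter, slot floor 159.
- key_seat (a point): Fixed to the press, axes as the press: where the holding key's origin lies when it is fully home (40 from the adjuster axis toward the column, 159 above the counter).
- stop_fork: Steel fork fixed on the press arm, 78 from the adjuster axis toward the column. Origin on the arm's top (115 high). Saddle 12x36 whose top is 159 high, and two posts of diameter 10 with round tops, 177 high, 12 apart clear, one either side of the press's x axis.
- holding_key: Loose steel key, 70 g: straight bar 120x8x12 along its x with a dark grip block 24 (x) by 12 (y) by 16 on top of its middle, 28 high overall. Symmetric, so either end may go in the slot. Origin at the centre of the underside, z up. Home, it rests on the slot floor and the fork saddle and reaches 20 beyond the adjuster axis and 22 beyond the fork.
- barrel (a joint): Angle of the barrel in the housing, rad, clockwise from above positive. 0: slot in line with the fork. It starts within 0.03 of 0; play in slot and fork lets it turn some 0.1 while held. The setting is lost beyond 0.25 either way.
- lock_ring (a joint): Angle of the lock ring on its thread, rad, clockwise from above positive; starts at 0.7 to 0.9, stops hard at 1.5. First a backlash of 0 to 0.3 rad, not shown here, is taken up at 0.06 Nm. The ring drags the barrel with 0.11 Nm (unheld, it turns at 0.04). Snug: 0.65 Nm on the ring (key bears 8 N on the fork); below 0.4 (5 N) is loose, above 1.1 Nm (15 N) is forced.
- thread_spool_0: Bystander: thread spool 27x27x46 standing, origin at its foot.
- thread_spool_1: Bystander: thread spool 27x27x46 standing, origin at its foot.
- pin_tin: Bystander: round flat tin 66 across, 22 high, origin at its underside.
- mug: Bystander: mug 82x114x97, origin at its underside.
- seam_ripper: Bystander: seam ripper 114 long, lying, origin at its underside.
There are look-alikes about, which are no part of the job. Of the things that look like the holding_key, take the one that is nearest to the robot's base at the start.

How it is judged:
By the outcome, as a careful person would: the job done as asked, in the order asked, and still so for the second after the job is handed in, with the robot touching nothing.
It also fails if it takes over 54 s, if anything falls off the work surface, if the arm or the gripper's body presses on something with over 40 N, if the wrist force passes 120 N, or if a joint passes its speed limit or range.

## Working session

There is one attempt and no reset: what is moved stays moved. The work goes in short steps, Python scripts to look and compute and a tool call to move; the robot and the scene stay as the last step left them, time stands still between calls to the robot, and variables do not carry over. Pictures are saved under pics/ and viewed, at most 10 in all, crops included, and the job is handed in when it is done.

Besides the shell and the picture viewer there is one more tool, called after "Request:" by a JSON object that holds its "api" and its "payload", one argument or row to a line. step_arm: Moves the arm, as the interface text tells. Shift numbers are shares of 8 cm and turn numbers shares of 180 degrees, none past 1 either way. Its arguments: {"type":"object","properties":{"motion":{"type":"array","items":{"type":"object","properties":{"wx":{"type":"number","minimum":-1,"maximum":1},"wy":{"type":"number","minimum":-1,"maximum":1},"wz":{"type":"number","minimum":-1,"maximum":1},"dx":{"type":"number","minimum":-1,"maximum":1},"dy":{"type":"number","minimum":-1,"maximum":1},"dz":{"type":"number","minimum":-1,"maximum":1},"claw":{"type":"number"}}}},"force":{"type":"number"}},"required":["motion"]}

```bash
mkdir -p pics; cat > h.py <<'E'
import numpy as np, cv2
from scipy.spatial.transform import Rotation as R
from plant import get_state, viewer, workorder
def snap(n,f):
    s=get_state(); c=viewer.calibration(n); im,d=viewer.snapshot(n)
    cv2.imwrite(f'pics/{f}.png',im[:,:,::-1]); np.savez(f'pics/{f}.npz',im=im,d=d,E=np.array(c['extrinsics']),v=c['vfov'],cx=c['cx'],cy=c['cy'],k=np.array(c['dist_coeffs']))
def load(f): return np.load(f'pics/{f}.npz')
def K(z):
    f=210/np.tan(np.radians(float(z['v']))/2); return np.array([[f,0,float(z['cx'])],[0,f,float(z['cy'])],[0,0,1]])
def ray(z,px):
    p=cv2.undistortPoints(np.array(px,float).reshape(-1,1,2),K(z),z['k']).reshape(-1,2)
    return np.c_[p,np.ones(len(p))]
def onplane(f,px,h):
    z=load(f); r=ray(z,px)@z['E'][:3,:3].T; o=z['E'][:3,3]; return o+r*((h-o[2])/r[:,2])[:,None]
def bydepth(f,px):
    z=load(f); r=ray(z,px); d=np.array([z['d'][int(v),int(u)] for u,v in px]); return (r*d[:,None])@z['E'][:3,:3].T+z['E'][:3,3]
def proj(f,P):
    z=load(f); E=np.linalg.inv(z['E']); return cv2.projectPoints(np.array(P,float),cv2.Rodrigues(E[:3,:3])[0],E[:3,3],K(z),z['k'])[0].reshape(-1,2)
def cloud(f):
    v,u=np.mgrid[0:420,0:560]; px=np.c_[u.ravel(),v.ravel()]; return bydepth(f,px).reshape(420,560,3)
def state():
    s=get_state(); print(s['clock'],np.round(s['tool_pos'],4),np.round(s['eef_rot'],4),'F',np.round(s['contact_force'],1),'M',np.round(s['moment'],2),s['opening'],s['finger_force'],np.round(s['q'],2))
E
python3 - <<'E'
from h import *
for n in ['scene','side','wrist']:
    snap(n,n+'0'); z=load(n+'0'); print(n,np.round(z['E'],3).tolist())
state()
a=cv2.imread('pics/scene0.png');b=cv2.imread('pics/side0.png')
cv2.imwrite('pics/both.png',cv2.resize(np.vstack([a,b]),None,fx=.7,fy=.7))
E
```

```text
scene [[-0.775, -0.287, 0.563, -0.064], [-0.632, 0.366, -0.683, 0.802], [-0.01, -0.885, -0.465, 0.574], [0.0, 0.0, 0.0, 1.0]]
side [[0.998, -0.042, 0.043, 0.419], [-0.058, -0.504, 0.862, -0.836], [-0.015, -0.862, -0.506, 0.688], [0.0, 0.0, 0.0, 1.0]]
wrist [[1.0, 0.0, -0.001, 0.626], [-0.0, -0.967, -0.255, 0.065], [-0.001, 0.255, -0.967, 0.384], [0.0, 0.0, 0.0, 1.0]]
0.15 [ 0.6245 -0.      0.2381] [ 7.071e-01  7.071e-01 -5.000e-04 -4.000e-04] F [ 0.2 -0.3  0.6] M [-0.01 -0.03  0.06] 1.0007564258817112 0.0 [ 0.03  0.69 -0.19  1.57  0.16  0.9  -0.22]
```

View pics/scene0.png

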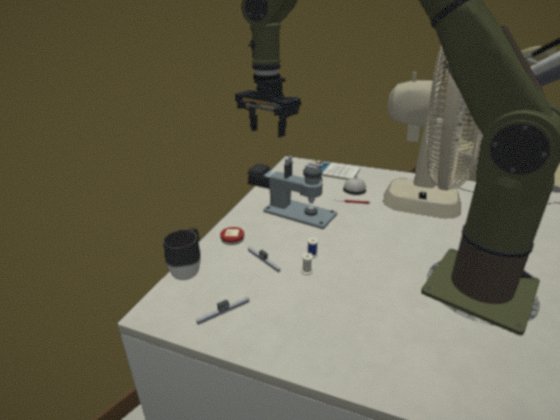

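View pics/side0.png

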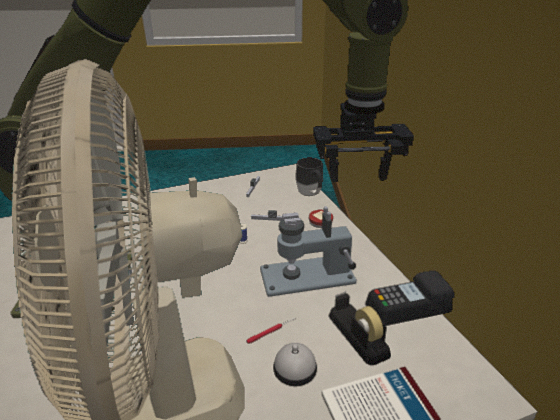

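Scene view: key candidates at (264,258) and (223,309); press head top (313,172), column at (285,185). In the side view the same keys are at (275,216) and (254,186), the ring and head at (291,228) and the fork at (326,222). I'll measure both keys.

```bash
python3 - <<'E'
from h import *
A=onplane('scene0',[(264,258),(249,249),(279,269),(223,309),(199,319),(248,299),(313,245),(307,262),(232,235)],0.006)
print(np.round(A,3)); print(np.linalg.norm(A[:6,:2],axis=1))
print(np.round(onplane('side0',[(275,216),(252,216),(298,219),(254,186)],0.006),3))
for f,px in (('scene0',[(313,168),(289,160)]),('side0',[(291,222),(326,212)])):
  print(np.round(bydepth(f,px),3))
C=cloud('side0'); m=(abs(C[...,2]-.115)<.006)&(C[...,0]<.95)&(C[...,0]>.5)&(abs(C[...,1])<.45)
print(m.sum(),C[m].mean(0))
for f in('scene0','side0'):
  C=cloud(f); 
  for lo,hi in((.16,.175),(.148,.156),(.109,.12),(.172,.19)):
    m=(C[...,2]>lo)&(C[...,2]<hi)&(C[...,0]>.4)&(C[...,0]<1)&(C[...,1]<.0)&(C[...,1]>-.5)
    if m.sum(): print(f,lo,m.sum(),np.round(np.median(C[m],0),3),np.round(C[m].min(0),3),np.round(C[m].max(0),3))
a=cv2.imread('pics/scene0.png')[225:330,180:340];cv2.imwrite('pics/c1.png',cv2.resize(a,None,fx=5,fy=5,interpolation=2))
E
```

```text
[[0.454 0.221 0.006]
 [0.51  0.216 0.006]
 [0.397 0.232 0.006]
 [0.404 0.411 0.006]
 [0.421 0.461 0.006]
 [0.384 0.356 0.006]
 [0.39  0.098 0.006]
 [0.36  0.168 0.006]
 [0.592 0.196 0.006]]
[0.50485312 0.55357733 0.4598284  0.57608234 0.62473702 0.52321117]
[[0.461 0.236 0.006]
 [0.397 0.242 0.006]
 [0.523 0.216 0.006]
 [0.405 0.415 0.006]]
[[ 0.47  -0.01   0.168]
 [ 0.561 -0.02   0.167]]
[[ 0.483 -0.043  0.167]
 [ 0.561 -0.007  0.165]]
1500 [ 0.76038739 -0.03704638  0.11483898]
scene0 0.16 378 [ 0.899 -0.061  0.167] [ 0.464 -0.39   0.16 ] [ 0.906 -0.     0.175]
scene0 0.148 234 [ 0.898 -0.042  0.153] [ 0.456 -0.394  0.148] [ 0.905 -0.     0.156]
scene0 0.109 454 [ 0.61  -0.031  0.116] [ 0.452 -0.499  0.109] [ 0.908 -0.     0.12 ]
scene0 0.172 309 [ 0.9   -0.131  0.18 ] [ 0.555 -0.362  0.172] [ 0.907 -0.     0.19 ]
side0 0.16 930 [ 0.901 -0.119  0.167] [ 0.466 -0.288  0.16 ] [ 0.904 -0.     0.175]
side0 0.148 591 [ 0.9   -0.087  0.152] [ 0.458 -0.294  0.148] [ 0.904 -0.     0.156]
side0 0.109 1262 [ 0.592 -0.041  0.115] [ 0.454 -0.311  0.109] [ 0.905 -0.     0.12 ]
side0 0.172 836 [ 0.901 -0.165  0.181] [ 0.468 -0.279  0.172] [ 0.904 -0.     0.19 ]
```

View pics/c1.png

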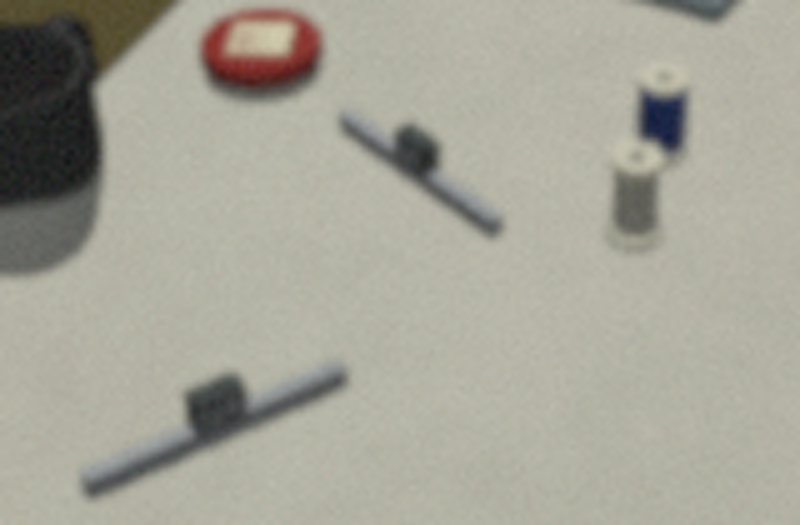

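The nearer key is the upper one (crop (415,150), scene (264,258), 0.505 m from the base). The other is at 0.576 m. I take the upper one. Next I check the wrist view.

View pics/wrist0.png

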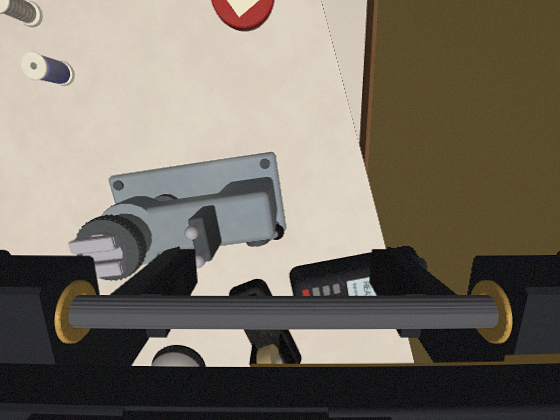

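```bash
python3 - <<'E'
from h import *
z=load('wrist0'); print(K(z)[0,0],z['k'],load('scene0')['v'])
C=cloud('wrist0')
for lo,hi in((.164,.174),(.148,.156),(.110,.12),(.172,.19),(0.01,0.02)):
    m=(C[...,2]>lo)&(C[...,2]<hi)
    if m.sum(): print(lo,m.sum(),np.round(np.median(C[m],0),3),np.round(C[m].min(0),3),np.round(C[m].max(0),3))
E
```

```text
312.9310304202453 [-0.02958777  0.          0.          0.          0.        ] 57.694363988346886
0.164 1211 [ 0.492 -0.018  0.169] [ 0.466 -0.04   0.164] [0.569 0.001 0.174]
0.148 1675 [ 0.499 -0.013  0.152] [ 0.459 -0.052  0.148] [0.57  0.004 0.156]
0.11 5366 [ 0.554 -0.009  0.115] [ 0.462 -0.054  0.11 ] [0.617 0.015 0.12 ]
0.172 252 [ 0.563 -0.005  0.175] [ 0.556 -0.029  0.172] [0.568 0.001 0.178]
0.01 8527 [0.572 0.011 0.014] [ 0.34  -0.255  0.01 ] [0.903 0.206 0.02 ]
```

The wrist view shows the barrel head with its slot at (95,257) and the fork posts at (192,233) and (200,262). Now I measure the press and key poses numerically.

```bash
python3 - <<'E'
from h import *
C=cloud('wrist0')
x,y,zz=C[...,0],C[...,1],C[...,2]
v,u=np.mgrid[0:420,0:560]
m=(zz>.172)&(zz<.18)&(y<.02)&(x<.6)
n,l,st,ce=cv2.connectedComponentsWithStats(m.astype(np.uint8))
for i in range(1,n):
    if st[i,4]>15: print(st[i],np.round(C[l==i].mean(0),4))
m=(zz>.1665)&(zz<.1715)&(x<.53)
p=C[m][:,:2].astype(np.float32); print(len(p),cv2.minAreaRect(p),p.mean(0))
m=(zz>.1495)&(zz<.1545)&(x<.53)
p=C[m][:,:2].astype(np.float32); print(len(p),cv2.minEnclosingCircle(p))
m=(zz>.1105)&(zz<.1185)&(x<.65)
p=C[m][:,:2].astype(np.float32); print(cv2.minAreaRect(p))
m=(zz>.011)&(zz<.017)&(x<.65)&(y<.06)&(y>-.1)&(x>.45)
p=C[m][:,:2].astype(np.float32); print(cv2.minAreaRect(p))
# keys from scene/side cloud
for f in('scene0','side0'):
    D=cloud(f); m=(D[...,2]>.007)&(D[...,2]<.04)&(abs(D[...,0]-.457)<.08)&(abs(D[...,1]-.226)<.035)
    p=D[m][:,:2]; print(f,len(p),p.mean(0),cv2.minAreaRect(p.astype(np.float32)))
E
```

```text
[185 226  14  14 155] [ 0.5611 -0.0029  0.175 ]
[196 254   9  14  97] [ 0.5654 -0.0243  0.1749]
903 ((0.4847886562347412, -0.025462433695793152), (0.03444920852780342, 0.03018256090581417), 7.589229106903076) [ 0.48769155 -0.02205422]
1398 ((0.4845229685306549, -0.02556171454489231), 0.027619577944278717)
((0.5402125120162964, -0.013342387974262238), (0.15021997690200806, 0.06124946475028992), 11.98486042022705)
((0.5377230644226074, -0.015145055949687958), (0.17098626494407654, 0.09578968584537506), 7.650934219360352)
scene0 190 [0.44690578 0.22994572] ((0.45075899362564087, 0.2278827279806137), (0.013271521776914597, 0.12079403549432755), 77.70362854003906)
side0 144 [0.44178631 0.22740192] ((0.43694519996643066, 0.23040708899497986), (0.018356120213866234, 0.08684738725423813), 81.50975799560547)
```

Request:
{"api": "step_arm", "payload": {
  "motion": [
    {"dx":0.5,"dy":-0.5,"claw":60},
    {"dx":1,"dy":-1},
    {"dx":1,"dy":-1}
  ]
}}

```text
$.motion[0]: bad value
```

Request:
{"api": "step_arm", "payload": {
  "motion": [
    {"dx":0.5,"dy":-0.5},
    {"dx":1,"dy":-1},
    {"dx":1,"dy":-1}
  ]
}}

```text
$.motion[0]: bad value
```

Request:
{"api": "step_arm", "payload": {
  "motion": [
    {"dx":0.4,"dy":-0.06,"dz":0.4,"wz":-0.047},
    {"dx":0.825,"dy":-0.12,"dz":0.8,"wz":-0.094},
    {"dx":0.825,"dy":-0.12,"dz":1,"wz":-0.14},
    {"dx":0.825,"dy":-0.12,"dz":1,"wz":-0.187},
    {"dx":0.825,"dy":-0.12,"dz":1,"wz":-0.234},
    {"dx":0.825,"dy":-0.12,"dz":1,"wz":-0.28},
    {"dx":0.825,"dy":-0.12,"dz":1,"wz":-0.327},
    {"dx":0.825,"dy":-0.12,"dz":1,"wz":-0.374}
  ]
}}

```text
$.motion[0]: bad value
```

Request:
{"api": "step_arm", "payload": {
  "motion": [
    {"wz":-0.03},
    {"wz":-0.06},
    {"wz":-0.06}
  ]
}}

```text
$.motion[0]: bad value
```

```bash
python3 - <<'E'
from h import *
state(); snap('wrist','w1')
C=cloud('w1'); m=(C[...,2]>.006)&(C[...,2]<.035)
n,l,st,ce=cv2.connectedComponentsWithStats(m.astype(np.uint8))
for i in range(1,n):
    if st[i,4]>200:
        p=C[l==i]; t=p[p[:,2]>.024]
        print(st[i],np.round(p.mean(0),4),cv2.minAreaRect(p[:,:2].astype(np.float32)),p[:,2].max(), t.mean(0) if len(t) else 0, cv2.minAreaRect(t[:,:2].astype(np.float32)) if len(t)>5 else 0)
E
```

```text
0.15 [ 0.6245 -0.      0.2381] [ 7.071e-01  7.071e-01 -5.000e-04 -4.000e-04] F [ 0.2 -0.3  0.6] M [-0.01 -0.03  0.06] 1.0007564258817112 0.0 [ 0.03  0.69 -0.19  1.57  0.16  0.9  -0.22]
[  6   0  31  24 439] [0.3509 0.1918 0.0206] ((0.3490056097507477, 0.19328685104846954), (0.021927371621131897, 0.012613782659173012), 64.44786834716797) 0.034993857528875516 [0.35106319 0.19122818 0.0299475 ] ((0.3496937155723572, 0.19052991271018982), (0.020762214437127113, 0.00870243925601244), 48.3960075378418)
[ 211    0   64   31 1464] [0.584  0.1864 0.0207] ((0.584018886089325, 0.18624450266361237), (0.06516565382480621, 0.027985109016299248), 2.1255393028259277) 0.024619058607596722 [0.5787644  0.19073082 0.02424038] ((0.5810590386390686, 0.18893861770629883), (0.013876765966415405, 0.02362644672393799), 89.42076110839844)
[ 494    0   63  255 4706] [0.9013 0.0721 0.0208] ((0.9014930129051208, 0.05993043631315231), (0.2942916750907898, 0.0048732515424489975), 89.90008544921875) 0.03498492950533416 [0.90130676 0.07293539 0.02949344] ((0.9014943242073059, 0.060652799904346466), (0.280854374170303
[... 1302 characters left out ...]
8761854172, 0.00155448610894382), 7.393594264984131)
[244 329  57  35 912] [ 0.6113 -0.2083  0.0198] ((0.6161709427833557, -0.21047553420066833), (0.04123108461499214, 0.09527824819087982), 63.76346969604492) 0.03476151099961544 [ 0.61705121 -0.21241697  0.02971593] ((0.6118407845497131, -0.22332234680652618), (0.044158101081848145, 0.04802690073847771), 21.525148391723633)
[151 349  49  18 550] [ 0.4756 -0.2394  0.0186] ((0.4731243848800659, -0.24413762986660004), (0.0243946872651577, 0.06566318869590759), 81.85543823242188) 0.030871591885388017 [ 0.47174994 -0.23892538  0.02675751] ((0.47015780210494995, -0.23936206102371216), (0.0435604490339756, 0.009554938413202763), 1.4379793405532837)
```

View pics/w1.png

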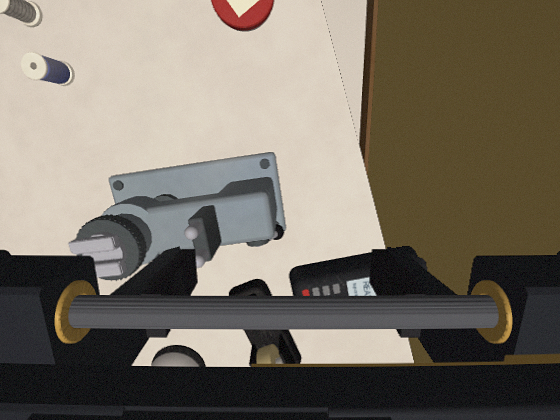

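The moves were refused and the view is unchanged: rows need every field. I resend with full rows.

Request:
{"api": "step_arm", "payload": {
  "motion": [
    {"dx":0.5,"dy":-0.5,"dz":0,"wx":0,"wy":0,"wz":0,"claw":60},
    {"dx":1,"dy":-1,"dz":0,"wx":0,"wy":0,"wz":0,"claw":60},
    {"dx":1,"dy":-1,"dz":0,"wx":0,"wy":0,"wz":0,"claw":60}
  ],
  "force": 20
}}

```text
clock: 0.5
tool_pos: [0.5408, 0.0849, 0.2386]
eef_rot: [0.705, 0.71, -0.0, -0.002]
contact_force: [0.4, -0.3, 0.4]
opening: 0.75
finger_force: 0.0
```

Request:
{"api": "step_arm", "payload": {
  "motion": [
    {"dx":0.5,"dy":-0.5,"dz":0,"wx":0,"wy":0,"wz":0,"claw":60},
    {"dx":1,"dy":-1,"dz":0,"wx":0,"wy":0,"wz":0,"claw":60},
    {"dx":1,"dy":-1,"dz":0,"wx":0,"wy":0,"wz":0,"claw":60}
  ]
}}

```text
clock: 0.8
tool_pos: [0.4613, 0.164, 0.2388]
eef_rot: [0.705, 0.71, -0.0, -0.001]
contact_force: [0.3, 0.2, 0.3]
opening: 0.679
finger_force: 0.0
```

Request:
{"api": "step_arm", "payload": {
  "motion": [
    {"dx":0.4,"dy":-0.06,"dz":0.4,"wx":0,"wy":0,"wz":-0.047,"claw":60},
    {"dx":0.825,"dy":-0.12,"dz":0.8,"wx":0,"wy":0,"wz":-0.094,"claw":60},
    {"dx":0.825,"dy":-0.12,"dz":1,"wx":0,"wy":0,"wz":-0.14,"claw":60},
    {"dx":0.825,"dy":-0.12,"dz":1,"wx":0,"wy":0,"wz":-0.187,"claw":60},
    {"dx":0.825,"dy":-0.12,"dz":1,"wx":0,"wy":0,"wz":-0.234,"claw":60},
    {"dx":0.825,"dy":-0.12,"dz":1,"wx":0,"wy":0,"wz":-0.28,"claw":60},
    {"dx":0.825,"dy":-0.12,"dz":1,"wx":0,"wy":0,"wz":-0.327,"claw":60},
    {"dx":0.825,"dy":-0.12,"dz":1,"wx":0,"wy":0,"wz":-0.374,"claw":60}
  ]
}}

```text
clock: 1.6
tool_pos: [0.4566, 0.2253, 0.1586]
eef_rot: [0.194, 0.981, -0.0, 0.001]
contact_force: [0.0, 0.4, -0.9]
opening: 0.682
finger_force: 0.0
```

Request:
{"api": "step_arm", "payload": {
  "motion": [
    {"dx":0,"dy":0,"dz":0,"wx":0,"wy":0,"wz":-0.03,"claw":60},
    {"dx":0,"dy":0,"dz":0,"wx":0,"wy":0,"wz":-0.06,"claw":60},
    {"dx":0,"dy":0,"dz":0,"wx":0,"wy":0,"wz":-0.06,"claw":60}
  ]
}}

```text
clock: 1.9
tool_pos: [0.4564, 0.2252, 0.1585]
eef_rot: [0.104, 0.995, -0.0, 0.0]
contact_force: [0.8, -0.3, 0.6]
opening: 0.682
finger_force: 0.0
```

```bash
cat > key.py <<'E'
from h import *
import sys
f=sys.argv[1]
state(); snap('wrist',f)
C=cloud(f); m=(C[...,2]>.006)&(C[...,2]<.035)
n,l,st,ce=cv2.connectedComponentsWithStats(m.astype(np.uint8))
for i in range(1,n):
    if st[i,4]>300:
        p=C[l==i]; t=p[(p[:,2]>.025)]
        print(st[i],np.round(p.mean(0),4),cv2.minAreaRect(p[:,:2].astype(np.float32)), cv2.minAreaRect(t[:,:2].astype(np.float32)) if len(t)>5 else 0)
E
python3 key.py w2
```

```text
1.9 [0.4564 0.2252 0.1585] [ 1.042e-01  9.946e-01 -1.000e-04  2.000e-04] F [ 0.8 -0.3  0.6] M [ 0.06 -0.02 -0.06] 0.681967305226064 0.0 [-0.24  0.7  -0.51  1.98  0.59  0.61  0.22]
[ 408   87  132   25 1546] [0.3997 0.4097 0.0169] ((0.40063902735710144, 0.41343599557876587), (0.11962106078863144, 0.012869065627455711), 72.17018127441406) ((0.4004872739315033, 0.413791298866272), (0.024515945464372635, 0.012459134683012962), 73.45934295654297)
[ 278  132   14  123 1141] [0.4499 0.2285 0.0168] ((0.4521159529685974, 0.2280496507883072), (0.012027444317936897, 0.11846065521240234), 78.10298919677734) ((0.4522392153739929, 0.22804288566112518), (0.011833028867840767, 0.023437699303030968), 78.42069244384766)
[   0  203   95   74 3917] [ 0.4428 -0.017   0.0134] ((0.4461628496646881, -0.02165980637073517), (0.059601496905088425, 0.08636946231126785), 5.620357990264893) ((0.46724045276641846, -0.03070351853966713), (0.0025923587381839752, 0.017329050227999687), 14.044166564941406)
[259 329  61  21 880] [0.5992 0.2022 0.0213] ((0.6013675332069397, 0.20134413242340088), (0.06280162930488586, 0.027358466759324074), 77.82588958740234) 0
```

View pics/w2.png

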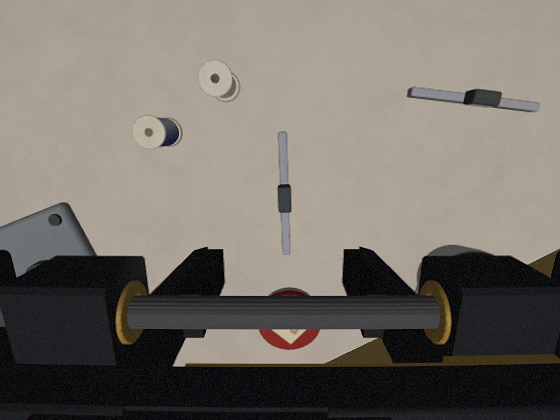

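The key, wrist view (285,195), is centred between the fingers. I descend and grip.

Request:
{"api": "step_arm", "payload": {
  "motion": [
    {"dx":0.06,"dy":0.024,"dz":0.5,"wx":0,"wy":0,"wz":0,"claw":40},
    {"dx":0.06,"dy":0.024,"dz":1,"wx":0,"wy":0,"wz":0,"claw":40}
  ]
}}

```text
clock: 2.15
tool_pos: [0.4525, 0.2296, 0.0787]
eef_rot: [0.105, 0.994, 0.001, 0.001]
contact_force: [0.8, -0.3, -0.6]
opening: 0.525
finger_force: 0.0
```

Request:
{"api": "step_arm", "payload": {
  "motion": [
    {"dx":0,"dy":0,"dz":0.5,"wx":0,"wy":0,"wz":0,"claw":40},
    {"dx":0,"dy":0,"dz":0.8,"wx":0,"wy":0,"wz":0,"claw":40},
    {"dx":0,"dy":0,"dz":0.93,"wx":0,"wy":0,"wz":0,"claw":40},
    {"dx":0,"dy":0,"dz":0.93,"wx":0,"wy":0,"wz":0,"claw":40},
    {"dx":0,"dy":0,"dz":0.93,"wx":0,"wy":0,"wz":0,"claw":20},
    {"dx":0,"dy":0,"dz":0.93,"wx":0,"wy":0,"wz":0,"claw":5},
    {"dx":0,"dy":0,"dz":0.93,"wx":0,"wy":0,"wz":0,"claw":5},
    {"dx":0,"dy":0,"dz":0.93,"wx":0,"wy":0,"wz":0,"claw":5}
  ]
}}

```text
clock: 2.95
tool_pos: [0.4517, 0.2289, 0.0052]
eef_rot: [0.104, 0.995, 0.0, 0.001]
contact_force: [-0.3, -1.4, 5.5]
opening: 0.138
finger_force: 20.0
```

Request:
{"api": "step_arm", "payload": {
  "motion": [
    {"dx":0,"dy":0,"dz":0,"wx":0,"wy":0,"wz":0,"claw":5},
    {"dx":0,"dy":0,"dz":0,"wx":0,"wy":0,"wz":0,"claw":5}
  ],
  "force": 25
}}

```text
clock: 3.15
tool_pos: [0.4517, 0.2289, 0.0052]
eef_rot: [0.104, 0.995, 0.0, 0.001]
contact_force: [-0.2, -0.6, 6.6]
opening: 0.131
finger_force: 25.0
```

Request:
{"api": "step_arm", "payload": {
  "motion": [
    {"dx":0,"dy":0,"dz":-0.2,"wx":0,"wy":0,"wz":0,"claw":5},
    {"dx":0,"dy":0,"dz":-0.6,"wx":0,"wy":0,"wz":0,"claw":5},
    {"dx":0,"dy":0,"dz":-1,"wx":0,"wy":0,"wz":0,"claw":5}
  ]
}}

```text
clock: 3.45
tool_pos: [0.4506, 0.2285, 0.085]
eef_rot: [0.103, 0.995, -0.001, -0.001]
contact_force: [-0.1, 0.2, -0.6]
opening: 0.133
finger_force: 25.0
```

Request:
{"api": "step_arm", "payload": {
  "motion": [
    {"dx":0,"dy":-0.3,"dz":-0.5,"wx":0,"wy":0,"wz":0,"claw":5},
    {"dx":-0.3,"dy":-0.65,"dz":-1,"wx":0,"wy":0,"wz":0,"claw":5},
    {"dx":-0.5,"dy":-0.95,"dz":-1,"wx":0,"wy":0,"wz":0,"claw":5}
  ]
}}

```text
clock: 3.75
tool_pos: [0.4769, 0.1467, 0.1684]
eef_rot: [0.103, 0.995, 0.002, 0.003]
contact_force: [0.5, -0.1, -1.2]
opening: 0.134
finger_force: 25.0
```

Request:
{"api": "step_arm", "payload": {
  "motion": [
    {"dx":-0.25,"dy":-0.5,"dz":-0.4,"wx":0,"wy":0,"wz":0,"claw":5},
    {"dx":-0.5,"dy":-0.95,"dz":-0.8,"wx":0,"wy":0,"wz":0,"claw":5}
  ]
}}

```text
clock: 3.95
tool_pos: [0.4958, 0.0671, 0.2245]
eef_rot: [0.103, 0.995, -0.0, -0.001]
contact_force: [1.1, -0.1, -0.8]
opening: 0.131
finger_force: 25.0
```

Request:
{"api": "step_arm", "payload": {
  "motion": [
    {"dx":-0.25,"dy":-0.45,"dz":0,"wx":0,"wy":0,"wz":-0.04,"claw":5},
    {"dx":-0.5,"dy":-0.8,"dz":0,"wx":0,"wy":0,"wz":-0.08,"claw":5},
    {"dx":-0.53,"dy":-0.95,"dz":0,"wx":0,"wy":0,"wz":-0.11,"claw":5},
    {"dx":-0.53,"dy":-0.95,"dz":0,"wx":0,"wy":0,"wz":-0.11,"claw":5},
    {"dx":-0.53,"dy":-0.95,"dz":0,"wx":0,"wy":0,"wz":-0.11,"claw":5}
  ]
}}

```text
clock: 4.45
tool_pos: [0.5218, -0.0133, 0.224]
eef_rot: [-0.068, 0.998, 0.0, -0.0]
contact_force: [-0.2, 0.7, -1.4]
opening: 0.131
finger_force: 25.0
```

```bash
python3 - <<'E'
from h import *
state(); snap('wrist','w3')
E
```

```text
4.45 [ 0.5218 -0.0133  0.224 ] [-6.810e-02  9.977e-01  5.000e-04 -1.000e-04] F [-0.2  0.7 -1.4] M [ 0.08 -0.05 -0.03] 0.13141665926911836 24.9999912455678 [ 0.4   0.67 -0.76  1.87  0.6   0.85  1.03]
```

View pics/w3.png

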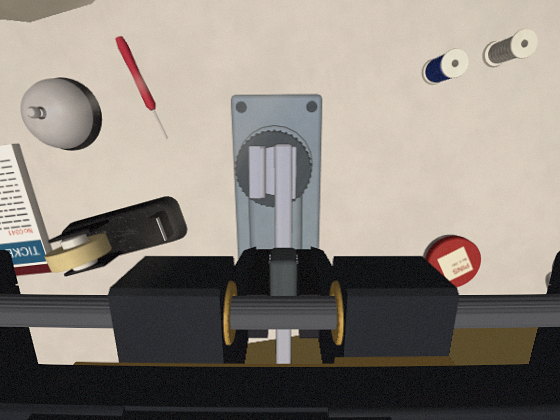

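The wrist view shows the key held straight, front end at (284,147). The barrel head is at (268,173), ring centre about (273,168). I compute both in the same camera frame.

```bash
cat > rel.py <<'E'
from h import *
import sys
f=sys.argv[1]; pos=np.array(eval(sys.argv[2])); q=eval(sys.argv[3])
T=R.from_quat(q).as_matrix(); C=(cloud(f)-pos)@T   # tool frame
H=pos[2]-C[...,2]  # approx world z
v,u=np.mgrid[0:420,0:560]
# key bar: pixels in tool z -9..9 mm-ish ahead of grip
m=(abs(C[...,1])<.007)&(C[...,0]>.014)&(C[...,0]<.075)&(C[...,2]>-.016)&(C[...,2]<-.003)
p=C[m]; r=cv2.minAreaRect(p[:,:2].astype(np.float32)); print('key',len(p),np.round(p.mean(0),4),r,'xmax',np.percentile(p[:,0],99))
e=p; fit=np.polyfit(e[:,0],e[:,1],1); print('line y=',fit)
z=np.median(p[:,2]); print('bar top tool z',z)
def reg(n,lo,hi,R0=.04):
    m=(H>lo)&(H<hi)&(C[...,0]<.09)&(C[...,0]>.0)&(abs(C[...,1])<.05)
    p=C[m]
    if len(p)<20: return
    print(n,len(p),'rect',cv2.minAreaRect(p[:,:2].astype(np.float32)),'circ',cv2.minEnclosingCircle(p[:,:2].astype(np.float32)),np.median(H[m]))
    return m
reg('head',.1665,.1715); reg('ring',.1495,.1545); reg('floor',.157,.161)
rowpx=173
for row in range(150,198,8): print(row,[(int(c),round(float(C[row,c,1])*1e3,1),round(float(H[row,c])*1e3)) for c in range(242,302,4)])
E
python3 rel.py w3 "[0.5218,-0.0133,0.224]" "[-0.0681,0.9977,.0005,-.0001]"
python3 - <<'E'
import cv2
a=cv2.imread('pics/w3.png')[120:240,210:350];cv2.imwrite('pics/c3.png',cv2.resize(a,None,fx=5,fy=5,interpolation=2))
E
```

```text
key 1683 [ 0.0372 -0.0001 -0.0066] ((0.0365460067987442, 0.00015699630603194237), (0.04506301507353783, 0.00791648868471384), 0.4135884940624237) xmax 0.05865670057684449
line y= [-6.44581271e-04 -3.01896494e-05]
bar top tool z -0.006590291690782783
head 1036 rect ((0.038658760488033295, -0.007045227102935314), (0.034250419586896896, 0.030338631942868233), 1.2344202995300293) circ ((0.03879699110984802, -0.007145002484321594), 0.022118201479315758) 0.16880037233040487
ring 1908 rect ((0.039418645203113556, -0.007462829351425171), (0.05271415784955025, 0.05240657553076744), 73.9002456665039) circ ((0.0388949029147625, -0.007093219086527824), 0.027244478464126587) 0.15234024741978192
floor 438 rect ((0.038819488137960434, -0.0017169173806905746), (0.03237840160727501, 0.01968669518828392), 0.7461745142936707) circ ((0.0388881154358387, -0.007521174848079681), 0.016292452812194824) 0.15892079569302295
150 [(242, -28.1, 152), (246, -25.2, 153), (250, -20.9, 168), (254, -18.4, 169), (258, -15.8, 169), (262, -13.2, 170), (266, -11.3, 158), (270, -8.6, 159), (274, -6.0, 158), (278, -2.3, 23
[... 785 characters left out ...]
, (270, -8.8, 158), (274, -6.1, 159), (278, -2.3, 231), (282, -0.6, 231), (286, 1.2, 230), (290, 3.0, 229), (294, 7.0, 169), (298, 10.4, 151)]
182 [(242, -28.7, 153), (246, -25.9, 153), (250, -21.4, 169), (254, -18.7, 170), (258, -16.3, 169), (262, -13.7, 168), (266, -11.6, 159), (270, -8.9, 159), (274, -6.2, 159), (278, -2.4, 231), (282, -0.6, 232), (286, 1.2, 231), (290, 3.0, 230), (294, 7.0, 169), (298, 10.4, 153)]
190 [(242, -29.2, 151), (246, -26.1, 152), (250, -21.7, 168), (254, -18.9, 169), (258, -16.3, 169), (262, -13.7, 169), (266, -11.7, 159), (270, -8.9, 160), (274, -6.2, 158), (278, -2.4, 231), (282, -0.6, 230), (286, 1.2, 231), (290, 3.0, 230), (294, 7.1, 168), (298, 10.6, 152)]
```

View pics/c3.png

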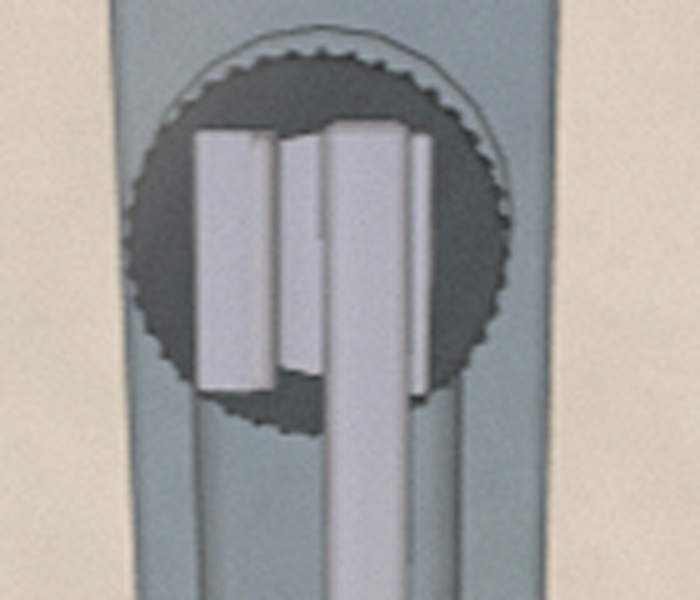

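Key and slot are parallel within about 1°. I need dy −7.1 mm and dx about 0. I shift, then lower to just above the head.

Request:
{"api": "step_arm", "payload": {
  "motion": [
    {"dx":0,"dy":-0.089,"dz":0.1,"wx":0,"wy":0,"wz":0.002,"claw":5},
    {"dx":0,"dy":-0.089,"dz":0.3,"wx":0,"wy":0,"wz":0.002,"claw":5},
    {"dx":0,"dy":-0.089,"dz":0.43,"wx":0,"wy":0,"wz":0.002,"claw":5},
    {"dx":0,"dy":-0.089,"dz":0.43,"wx":0,"wy":0,"wz":0.002,"claw":5},
    {"dx":0,"dy":-0.089,"dz":0.43,"wx":0,"wy":0,"wz":0.002,"claw":5}
  ]
}}

```text
clock: 5.0
tool_pos: [0.5232, -0.0205, 0.1895]
eef_rot: [-0.066, 0.998, 0.0, -0.0]
contact_force: [0.4, -0.6, -0.8]
opening: 0.135
finger_force: 25.0
```

```bash
python3 - <<'E'
from h import *
s=get_state(); state(); snap('wrist','w4')
T=R.from_quat(s['eef_rot']).as_matrix(); p0=np.array(s['tool_pos']); C=(cloud('w4')-p0)@T; H=p0[2]-C[...,2]
m=(abs(C[...,1])<.0065)&(C[...,0]>.014)&(C[...,0]<.075)&(abs(C[...,2]+.0066)<.003)
p=C[m]; print('key',p.mean(0),cv2.minAreaRect(p[:,:2].astype(np.float32)))
m=(H>.166)&(H<.1715)&(C[...,0]<.09)&(C[...,0]>.01)&(abs(C[...,1])<.03)
p=C[m]; print('head',cv2.minAreaRect(p[:,:2].astype(np.float32)))
for row in (160,180,200,220): print(row,[(int(c),round(float(C[row,c,1])*1e3,1),round(float(H[row,c])*1e3)) for c in range(255,312,2) if 155<H[row,c]*1e3<190])
E
```

```text
5.0 [ 0.5232 -0.0205  0.1895] [-6.630e-02  9.978e-01  1.000e-04 -2.000e-04] F [ 0.4 -0.6 -0.8] M [ 0.11 -0.06  0.04] 0.13476256805787598 24.99990706332028 [ 0.38  0.71 -0.72  1.91  0.66  0.78  0.99]
key [ 3.72479409e-02 -9.56858089e-06 -6.57592242e-03] ((0.03658229485154152, 0.00018848758190870285), (0.045042943209409714, 0.007897838018834591), 0.41412514448165894)
head ((0.039309851825237274, -0.00010162126272916794), (0.03407330438494682, 0.029977083206176758), 0.7293686270713806)
160 [(255, -14.8, 168), (257, -13.7, 169), (259, -12.7, 169), (261, -11.6, 169), (263, -10.5, 171), (265, -9.5, 170), (267, -8.4, 169), (269, -7.5, 168), (271, -6.4, 169), (273, -5.4, 167), (293, 5.3, 168), (295, 6.2, 170), (297, 7.3, 170), (299, 8.4, 169), (301, 9.4, 169), (303, 10.5, 169), (305, 11.6, 169), (307, 12.7, 168), (309, 13.6, 169), (311, 14.7, 169)]
180 [(257, -14.0, 169), (259, -12.9, 169), (261, -11.8, 169), (263, -10.8, 169), (265, -9.7, 168), (267, -8.6, 169), (269, -7.5, 169), (271, -6.5, 169), (273, -5.4, 168), (293, 5.3, 169), (295, 6.4, 169), (297, 7.5, 169), (299, 8.5, 170), (301, 9.6, 169), (303, 10.8, 167), (305, 11.8, 168), (307, 12.8, 169), (309, 13.9, 169)]
200 [(257, -14.2, 169), (259, -13.2, 168), (261, -12.1, 167), (263, -10.9, 169), (265, -9.8, 170), (267, -8.8, 169), (269, -7.7, 168), (271, -6.6, 169), (273, -5.5, 169), (293, 5.4, 168), (295, 6.5, 169), (297, 7.6, 169), (299, 8.6, 169), (301, 9.8, 168), (303, 10.9, 169), (305, 11.9, 169), (307, 13.0, 169), (309, 14.0, 169)]
220 []
```

Aligned within 0.3 mm. I lower into the slot.

Request:
{"api": "step_arm", "payload": {
  "motion": [
    {"dx":0.005,"dy":-0.001,"dz":0.08,"wx":0,"wy":0,"wz":0,"claw":5},
    {"dx":0.005,"dy":-0.001,"dz":0.14,"wx":0,"wy":0,"wz":0,"claw":5},
    {"dx":0.005,"dy":-0.001,"dz":0.19,"wx":0,"wy":0,"wz":0,"claw":5},
    {"dx":0.005,"dy":-0.001,"dz":0.24,"wx":0,"wy":0,"wz":0,"claw":5},
    {"dx":0.005,"dy":-0.001,"dz":0.28,"wx":0,"wy":0,"wz":0,"claw":5},
    {"dx":0.005,"dy":-0.001,"dz":0.28,"wx":0,"wy":0,"wz":0,"claw":5}
  ]
}}

```text
clock: 5.65
tool_pos: [0.5227, -0.0211, 0.1667]
eef_rot: [-0.066, 0.998, 0.0, -0.0]
contact_force: [-0.4, 1.7, -1.7]
opening: 0.134
finger_force: 25.0
```

Request:
{"api": "step_arm", "payload": {
  "motion": [
    {"dx":0,"dy":0,"dz":0.02,"wx":0,"wy":0,"wz":0,"claw":5},
    {"dx":0,"dy":0,"dz":0.035,"wx":0,"wy":0,"wz":0,"claw":5},
    {"dx":0,"dy":0,"dz":0.035,"wx":0,"wy":0,"wz":0,"claw":5}
  ],
  "force": 10
}}

```text
clock: 5.95
tool_pos: [0.523, -0.0211, 0.1643]
eef_rot: [-0.066, 0.998, 0.0, 0.0]
contact_force: [0.2, 0.7, -1.1]
opening: 0.134
finger_force: 10.0
```

Request:
{"api": "step_arm", "payload": {
  "motion": [
    {"dx":0,"dy":0,"dz":0.012,"wx":0,"wy":0,"wz":0,"claw":5},
    {"dx":0,"dy":0,"dz":0.012,"wx":0,"wy":0,"wz":0,"claw":5}
  ]
}}

```text
clock: 6.15
tool_pos: [0.523, -0.0211, 0.1642]
eef_rot: [-0.066, 0.998, -0.0, 0.0]
contact_force: [-0.7, -0.5, 5.4]
opening: 0.134
finger_force: 10.0
```

Home: 5 N up-force at the expected height. I release and rise.

Request:
{"api": "step_arm", "payload": {
  "motion": [
    {"dx":0,"dy":0,"dz":-0.012,"wx":0,"wy":0,"wz":0,"claw":20},
    {"dx":0,"dy":0,"dz":-0.012,"wx":0,"wy":0,"wz":0,"claw":30},
    {"dx":0,"dy":0,"dz":-0.012,"wx":0,"wy":0,"wz":0,"claw":40},
    {"dx":0,"dy":0,"dz":-0.3,"wx":0,"wy":0,"wz":0,"claw":60},
    {"dx":0,"dy":0,"dz":-0.8,"wx":0,"wy":0,"wz":0,"claw":80},
    {"dx":0,"dy":0,"dz":-1,"wx":0,"wy":0,"wz":0,"claw":80},
    {"dx":0,"dy":0,"dz":-1,"wx":0,"wy":0,"wz":0,"claw":80}
  ]
}}

```text
clock: 6.85
tool_pos: [0.5244, -0.0208, 0.2455]
eef_rot: [-0.066, 0.998, 0.0, 0.002]
contact_force: [-0.0, -1.0, -0.7]
opening: 0.743
finger_force: 0.0
```

```bash
cat > chk.py <<'E'
from h import *
import sys
f=sys.argv[1]
s=get_state(); state(); snap('wrist',f)
T=R.from_quat(s['eef_rot']).as_matrix(); p0=np.array(s['tool_pos']); W=cloud(f); C=(W-p0)@T; H=W[...,2]
near=(np.hypot(W[...,0]-.4845,W[...,1]+.0258)<.13)
def rect(n,lo,hi,rad=.13):
    m=(H>lo)&(H<hi)&(np.hypot(W[...,0]-.4845,W[...,1]+.0258)<rad)
    p=W[m]; 
    if len(p)>20: print(n,len(p),'tool',cv2.minAreaRect(C[m][:,:2].astype(np.float32)),'world',cv2.minAreaRect(p[:,:2].astype(np.float32)),'z',np.round(np.median(p[:,2]),4),cv2.minEnclosingCircle(C[m][:,:2].astype(np.float32)))
rect('grip',.1835,.1905); rect('head+key',.1655,.1735,.03); rect('posts',.174,.179); rect('ring',.1495,.1545,.033); rect('keybar',.1695,.1735,.06)
E
python3 chk.py w5
```

```text
6.85 [ 0.5244 -0.0208  0.2455] [-0.0657  0.9978  0.      0.0025] F [-0.  -1.  -0.7] M [ 0.13 -0.03 -0.  ] 0.7426986176621219 0.0 [ 0.42  0.64 -0.78  1.85  0.58  0.89  1.07]
grip 581 tool ((0.0013182172551751137, 0.0003646397963166237), (0.023704158142209053, 0.011812548153102398), 0.3963512182235718) world ((0.5233777761459351, -0.020591910928487778), (0.02371567115187645, 0.011812540702521801), 7.142107963562012) z 0.1868 ((0.001167158130556345, 0.0002781103830784559), 0.012588581070303917)
head+key 2173 tool ((0.03653945028781891, 0.0004734676331281662), (0.04852253943681717, 0.02952141873538494), 0.6657623648643494) world ((0.4885163903236389, -0.02509959787130356), (0.04852382093667984, 0.029521264135837555), 6.872276306152344) z 0.1693 ((0.03684357553720474, 0.00021215913875494152), 0.025159887969493866)
posts 232 tool ((-0.013796107843518257, -0.0004706699401140213), (0.029440466314554214, 0.054443150758743286), 86.16588592529297) world ((0.5385167002677917, -0.01944168470799923), (0.05446276813745499, 0.029440399259328842), 11.390178680419922) z 0.1757 ((-0.015018424019217491, 0.00027427609893493354), 0.028777893632650375)
ring 1613 tool ((0.04124024882912636, 0.0003915652632713318), (0.052798762917518616, 0.052872464060783386), 2.953174352645874) world ((0.4839709997177124, -0.025787996128201485), (0.052806321531534195, 0.05287143960595131), 4.603134632110596) z 0.1524 ((0.04092245176434517, 0.00044651981443166733), 0.02710285410284996)
keybar 972 tool ((0.020768608897924423, 0.0006203083321452141), (0.02908269129693508, 0.0800737664103508), 88.95072937011719) world ((0.5041347742080688, -0.022884642705321312), (0.08007269352674484, 0.029082776978611946), 8.587059020996094) z 0.1706 ((0.020718859508633614, -8.433370385318995e-05), 0.040204960852861404)
```

View pics/w5.png

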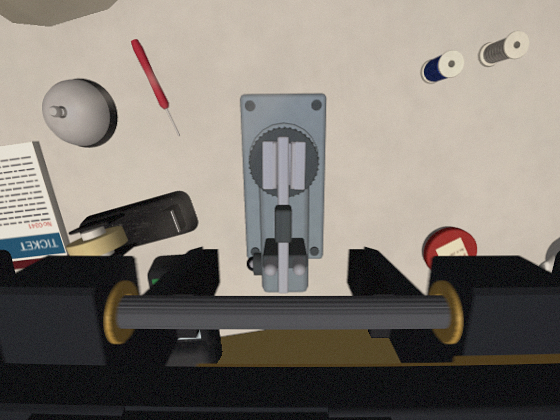

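Key is home: grip top 186.8 mm (187 nominal), bar between both posts at (283,268). Next the ring: I move over the axis, pre-turned 34° counter-clockwise.

Request:
{"api": "step_arm", "payload": {
  "motion": [
    {"dx":0.2,"dy":0.002,"dz":0,"wx":0,"wy":0,"wz":-0.04,"claw":80},
    {"dx":0.49,"dy":0.004,"dz":0,"wx":0,"wy":0,"wz":-0.08,"claw":80},
    {"dx":0.49,"dy":0.004,"dz":0,"wx":0,"wy":0,"wz":-0.12,"claw":80},
    {"dx":0.49,"dy":0.004,"dz":0,"wx":0,"wy":0,"wz":-0.16,"claw":80},
    {"dx":0.49,"dy":0.004,"dz":0,"wx":0,"wy":0,"wz":-0.19,"claw":80},
    {"dx":0.49,"dy":0.004,"dz":0,"wx":0,"wy":0,"wz":-0.19,"claw":80},
    {"dx":0.49,"dy":0.004,"dz":0,"wx":0,"wy":0,"wz":-0.19,"claw":80}
  ]
}}

```text
clock: 7.6
tool_pos: [0.4834, -0.0262, 0.2424]
eef_rot: [-0.355, 0.935, 0.0, -0.001]
contact_force: [0.3, 0.4, -0.1]
opening: 0.907
finger_force: 0.0
```

```bash
python3 chk.py w6 | grep -v -e posts -e keybar
```

```text
7.6 [ 0.4834 -0.0262  0.2424] [-3.554e-01  9.347e-01  4.000e-04 -8.000e-04] F [ 0.3  0.4 -0.1] M [ 0.11 -0.04  0.03] 0.9068538308403428 0.0 [ 0.54  0.65 -0.96  1.95  0.68  0.91  1.53]
grip 545 tool ((-0.03315802291035652, -0.022397248074412346), (0.024158494547009468, 0.012143799103796482), 34.93476486206055) world ((0.5229769349098206, -0.020929936319589615), (0.024162862449884415, 0.012143854051828384), 6.689051151275635) z 0.1868 ((-0.032880812883377075, -0.02279410883784294), 0.012774419970810413)
head+key 2032 tool ((-0.004635250195860863, -0.00266096368432045), (0.04968561604619026, 0.030144445598125458), 34.574493408203125) world ((0.48851871490478516, -0.025122374296188354), (0.04969017580151558, 0.030144454911351204), 7.057929992675781) z 0.1693 ((-0.004413340240716934, -0.0030982920434325933), 0.02542789652943611)
ring 1366 tool ((-0.0006752172484993935, -9.786337614059448e-05), (0.05242183059453964, 0.05292772129178047), 28.74506187438965) world ((0.48381972312927246, -0.025833040475845337), (0.05242327228188515, 0.052927497774362564), 12.880252838134766) z 0.1524 ((-0.0009511047974228859, -0.0004803349729627371), 0.027073409408330917)
```

Request:
{"api": "step_arm", "payload": {
  "motion": [
    {"dx":-0.009,"dy":-0.003,"dz":0.4,"wx":0,"wy":0,"wz":0,"claw":84},
    {"dx":-0.009,"dy":-0.003,"dz":0.75,"wx":0,"wy":0,"wz":0,"claw":84},
    {"dx":-0.009,"dy":-0.003,"dz":1,"wx":0,"wy":0,"wz":0,"claw":84}
  ]
}}

```text
clock: 7.95
tool_pos: [0.484, -0.026, 0.1618]
eef_rot: [-0.356, 0.935, 0.0, -0.001]
contact_force: [0.7, -0.2, -0.8]
opening: 0.948
finger_force: 0.0
```

Request:
{"api": "step_arm", "payload": {
  "motion": [
    {"dx":0,"dy":0,"dz":0.15,"wx":0,"wy":0,"wz":0,"claw":84},
    {"dx":0,"dy":0,"dz":0.3,"wx":0,"wy":0,"wz":0,"claw":84},
    {"dx":0,"dy":0,"dz":0.42,"wx":0,"wy":0,"wz":0,"claw":84},
    {"dx":0,"dy":0,"dz":0.42,"wx":0,"wy":0,"wz":0,"claw":84}
  ]
}}

```text
clock: 8.35
tool_pos: [0.4843, -0.0258, 0.1291]
eef_rot: [-0.356, 0.934, 0.0, -0.001]
contact_force: [-0.6, -0.2, 0.9]
opening: 0.95
finger_force: 0.0
```

```bash
python3 -c "
from h import *
state()"
```

```text
8.35 [ 0.4843 -0.0258  0.1291] [-3.563e-01  9.344e-01  1.000e-04 -7.000e-04] F [-0.6 -0.2  0.9] M [ 0.12 -0.05  0.  ] 0.9501029065126365 0.0 [ 0.42  0.81 -0.78  2.06  0.94  0.68  1.31]
```

Request:
{"api": "step_arm", "payload": {
  "motion": [
    {"dx":0,"dy":0,"dz":0,"wx":0,"wy":0,"wz":0,"claw":60},
    {"dx":0,"dy":0,"dz":0,"wx":0,"wy":0,"wz":0,"claw":50},
    {"dx":0,"dy":0,"dz":0,"wx":0,"wy":0,"wz":0,"claw":45},
    {"dx":0,"dy":0,"dz":0,"wx":0,"wy":0,"wz":0,"claw":45},
    {"dx":0,"dy":0,"dz":0,"wx":0,"wy":0,"wz":0,"claw":45},
    {"dx":0,"dy":0,"dz":0,"wx":0,"wy":0,"wz":0,"claw":45}
  ],
  "force": 30
}}

```text
clock: 8.95
tool_pos: [0.4843, -0.025, 0.1301]
eef_rot: [-0.357, 0.934, 0.001, 0.0]
contact_force: [-2.7, 2.2, 3.3]
opening: 0.592
finger_force: 30.0
```

```bash
python3 -c "
from h import *
state()"
```

```text
8.95 [ 0.4843 -0.025   0.1301] [-3.567e-01  9.342e-01  5.000e-04  1.000e-04] F [-2.7  2.2  3.3] M [ 0.64  0.6  -0.06] 0.5918165778536604 29.998934268951416 [ 0.42  0.8  -0.78  2.06  0.94  0.68  1.31]
```

Request:
{"api": "step_arm", "payload": {
  "motion": [
    {"dx":0,"dy":0,"dz":0,"wx":0,"wy":0,"wz":0.02,"claw":45},
    {"dx":0,"dy":0,"dz":0,"wx":0,"wy":0,"wz":0.04,"claw":45},
    {"dx":0,"dy":0,"dz":0,"wx":0,"wy":0,"wz":0.06,"claw":45},
    {"dx":0,"dy":0,"dz":0,"wx":0,"wy":0,"wz":0.08,"claw":45},
    {"dx":0,"dy":0,"dz":0,"wx":0,"wy":0,"wz":0.1,"claw":45},
    {"dx":0,"dy":0,"dz":0,"wx":0,"wy":0,"wz":0.1,"claw":45}
  ]
}}

```text
clock: 9.55
tool_pos: [0.4845, -0.0253, 0.1301]
eef_rot: [-0.206, 0.979, 0.0, 0.0]
contact_force: [-2.8, 2.4, 3.6]
opening: 0.592
finger_force: 30.0
```

```bash
python3 -c "
from h import *
state()"
```

```text
9.55 [ 0.4845 -0.0253  0.1301] [-0.2061  0.9785  0.      0.    ] F [-2.8  2.4  3.6] M [ 0.51  0.49 -0.02] 0.5919218216067111 29.999367278069258 [ 0.38  0.78 -0.7   2.06  0.89  0.63  1.05]
```

Request:
{"api": "step_arm", "payload": {
  "motion": [
    {"dx":0,"dy":0,"dz":0,"wx":0,"wy":0,"wz":0.02,"claw":45},
    {"dx":0,"dy":0,"dz":0,"wx":0,"wy":0,"wz":0.04,"claw":45},
    {"dx":0,"dy":0,"dz":0,"wx":0,"wy":0,"wz":0.06,"claw":45},
    {"dx":0,"dy":0,"dz":0,"wx":0,"wy":0,"wz":0.06,"claw":45}
  ]
}}

```text
clock: 9.95
tool_pos: [0.4846, -0.0256, 0.13]
eef_rot: [-0.114, 0.994, -0.0, 0.0]
contact_force: [-2.9, 1.6, 5.0]
opening: 0.59
finger_force: 30.0
```

```bash
cat > s.sh <<'E'
python3 -c "
from h import *
state()
q=get_state()['eef_rot'];a=np.degrees(2*np.arctan2(q[1],q[0]));print('yaw',a if a>0 else a+360)"
E
bash s.sh
```

```text
9.95 [ 0.4846 -0.0256  0.13  ] [-1.136e-01  9.935e-01 -1.000e-04  0.000e+00] F [-2.9  1.6  5. ] M [ 0.54  0.47 -0.02] 0.5897795676993262 29.999270662665367 [ 0.36  0.77 -0.65  2.06  0.85  0.6   0.9 ]
yaw 193.04689037066154
```

Request:
{"api": "step_arm", "payload": {
  "motion": [
    {"dx":0,"dy":0,"dz":0,"wx":0,"wy":0,"wz":0.01,"claw":45},
    {"dx":0,"dy":0,"dz":0,"wx":0,"wy":0,"wz":0.02,"claw":45},
    {"dx":0,"dy":0,"dz":0,"wx":0,"wy":0,"wz":0.03,"claw":45},
    {"dx":0,"dy":0,"dz":0,"wx":0,"wy":0,"wz":0.03,"claw":45}
  ]
}}

```text
clock: 10.35
tool_pos: [0.4846, -0.0257, 0.1301]
eef_rot: [-0.067, 0.998, -0.0, 0.0]
contact_force: [-2.9, 1.5, 5.6]
opening: 0.589
finger_force: 30.0
```

```bash
bash s.sh
```

```text
10.35 [ 0.4846 -0.0257  0.1301] [-6.700e-02  9.978e-01 -1.000e-04  1.000e-04] F [-2.9  1.5  5.6] M [0.4  0.48 0.  ] 0.589238316067315 29.998864866793156 [ 0.34  0.76 -0.63  2.07  0.83  0.58  0.82]
yaw 187.68722532493604
```

Request:
{"api": "step_arm", "payload": {
  "motion": [
    {"dx":0,"dy":0,"dz":0,"wx":0,"wy":0,"wz":0.01,"claw":45},
    {"dx":0,"dy":0,"dz":0,"wx":0,"wy":0,"wz":0.02,"claw":45},
    {"dx":0,"dy":0,"dz":0,"wx":0,"wy":0,"wz":0.02,"claw":45}
  ]
}}

```text
clock: 10.65
tool_pos: [0.4846, -0.0258, 0.13]
eef_rot: [-0.036, 0.999, -0.0, 0.0]
contact_force: [-2.3, 2.0, 6.4]
opening: 0.593
finger_force: 30.0
```

```bash
bash s.sh
```

```text
10.65 [ 0.4846 -0.0258  0.13  ] [-3.560e-02  9.994e-01 -2.000e-04  1.000e-04] F [-2.3  2.   6.4] M [ 0.33  0.43 -0.06] 0.592843273229539 29.99889861792326 [ 0.33  0.76 -0.61  2.07  0.82  0.57  0.77]
yaw 184.08200197111825
```

Request:
{"api": "step_arm", "payload": {
  "motion": [
    {"dx":0,"dy":0,"dz":0,"wx":0,"wy":0,"wz":0.01,"claw":45},
    {"dx":0,"dy":0,"dz":0,"wx":0,"wy":0,"wz":0.02,"claw":45},
    {"dx":0,"dy":0,"dz":0,"wx":0,"wy":0,"wz":0.02,"claw":45}
  ]
}}

```text
clock: 10.95
tool_pos: [0.4846, -0.0259, 0.13]
eef_rot: [-0.004, 1.0, -0.0, 0.0]
contact_force: [-2.5, 0.5, 6.6]
opening: 0.59
finger_force: 30.0
```

```bash
bash s.sh
```

```text
10.95 [ 0.4846 -0.0259  0.13  ] [-4.2e-03  1.0e+00 -3.0e-04  0.0e+00] F [-2.5  0.5  6.6] M [ 0.35  0.53 -0.01] 0.5897950874168192 29.998863078653812 [ 0.32  0.75 -0.6   2.07  0.8   0.56  0.72]
yaw 180.47951310671138
```

Request:
{"api": "step_arm", "payload": {
  "motion": [
    {"dx":0,"dy":0,"dz":0,"wx":0,"wy":0,"wz":0.01,"claw":45},
    {"dx":0,"dy":0,"dz":0,"wx":0,"wy":0,"wz":0.015,"claw":45},
    {"dx":0,"dy":0,"dz":0,"wx":0,"wy":0,"wz":0.015,"claw":45}
  ]
}}

```text
clock: 11.25
tool_pos: [0.4847, -0.0259, 0.13]
eef_rot: [0.019, 1.0, -0.0, 0.0]
contact_force: [-2.5, 1.3, 5.6]
opening: 0.591
finger_force: 30.0
```

```bash
bash s.sh
```

```text
11.25 [ 0.4847 -0.0259  0.13  ] [ 1.920e-02  9.998e-01 -3.000e-04  1.000e-04] F [-2.5  1.3  5.6] M [0.3  0.43 0.03] 0.5908687359018187 29.998667892068624 [ 0.31  0.75 -0.58  2.07  0.79  0.56  0.69]
yaw 177.79929436736128
```

Request:
{"api": "step_arm", "payload": {
  "motion": [
    {"dx":0,"dy":0,"dz":0,"wx":0,"wy":0,"wz":0.01,"claw":45},
    {"dx":0,"dy":0,"dz":0,"wx":0,"wy":0,"wz":0.015,"claw":45},
    {"dx":0,"dy":0,"dz":0,"wx":0,"wy":0,"wz":0.015,"claw":45}
  ]
}}

```text
clock: 11.55
tool_pos: [0.4847, -0.026, 0.13]
eef_rot: [0.043, 0.999, -0.0, 0.0]
contact_force: [-2.7, 0.7, 5.9]
opening: 0.59
finger_force: 30.0
```

```bash
bash s.sh
```

```text
11.55 [ 0.4847 -0.026   0.13  ] [ 4.280e-02  9.991e-01 -4.000e-04  1.000e-04] F [-2.7  0.7  5.9] M [0.24 0.47 0.02] 0.5903105457158653 29.998732041567564 [ 0.31  0.75 -0.57  2.07  0.78  0.55  0.65]
yaw 175.09733647098128
```

Request:
{"api": "step_arm", "payload": {
  "motion": [
    {"dx":0,"dy":0,"dz":0,"wx":0,"wy":0,"wz":0.01,"claw":45},
    {"dx":0,"dy":0,"dz":0,"wx":0,"wy":0,"wz":0.015,"claw":45},
    {"dx":0,"dy":0,"dz":0,"wx":0,"wy":0,"wz":0.015,"claw":45}
  ]
}}

```text
clock: 11.85
tool_pos: [0.4846, -0.0261, 0.13]
eef_rot: [0.066, 0.998, -0.0, 0.0]
contact_force: [-2.4, 0.8, 6.3]
opening: 0.59
finger_force: 30.0
```

```bash
bash s.sh
```

```text
11.85 [ 0.4846 -0.0261  0.13  ] [ 6.630e-02  9.978e-01 -4.000e-04  0.000e+00] F [-2.4  0.8  6.3] M [ 0.28  0.46 -0.  ] 0.589600170596685 29.99868806451559 [ 0.3   0.75 -0.56  2.07  0.77  0.54  0.62]
yaw 172.39318078387464
```

Request:
{"api": "step_arm", "payload": {
  "motion": [
    {"dx":0,"dy":0,"dz":0,"wx":0,"wy":0,"wz":0.01,"claw":45},
    {"dx":0,"dy":0,"dz":0,"wx":0,"wy":0,"wz":0.01,"claw":45}
  ]
}}

```text
clock: 12.05
tool_pos: [0.4846, -0.0261, 0.13]
eef_rot: [0.082, 0.997, -0.0, 0.0]
contact_force: [-2.2, -0.2, 6.3]
opening: 0.591
finger_force: 30.0
```

```bash
bash s.sh
```

```text
12.05 [ 0.4846 -0.0261  0.13  ] [ 8.220e-02  9.966e-01 -4.000e-04  0.000e+00] F [-2.2 -0.2  6.3] M [0.25 0.45 0.04] 0.5914287020926333 29.99885218217969 [ 0.29  0.74 -0.55  2.07  0.76  0.54  0.59]
yaw 170.57477339486152
```

Request:
{"api": "step_arm", "payload": {
  "motion": [
    {"dx":0,"dy":0,"dz":0,"wx":0,"wy":0,"wz":0.01,"claw":45},
    {"dx":0,"dy":0,"dz":0,"wx":0,"wy":0,"wz":0.015,"claw":45},
    {"dx":0,"dy":0,"dz":0,"wx":0,"wy":0,"wz":0.015,"claw":45}
  ]
}}

```text
clock: 12.35
tool_pos: [0.4846, -0.0262, 0.13]
eef_rot: [0.105, 0.994, -0.0, 0.0]
contact_force: [-2.8, -0.4, 5.5]
opening: 0.594
finger_force: 30.0
```

```bash
bash s.sh
```

```text
12.35 [ 0.4846 -0.0262  0.13  ] [ 1.055e-01  9.944e-01 -5.000e-04  0.000e+00] F [-2.8 -0.4  5.5] M [ 0.14  0.44 -0.01] 0.5935927830959031 29.9988286010921 [ 0.29  0.74 -0.54  2.07  0.75  0.53  0.56]
yaw 167.89349508915262
```

Request:
{"api": "step_arm", "payload": {
  "motion": [
    {"dx":0,"dy":0,"dz":0,"wx":0,"wy":0,"wz":0.01,"claw":45},
    {"dx":0,"dy":0,"dz":0,"wx":0,"wy":0,"wz":0.01,"claw":45}
  ]
}}

```text
clock: 12.55
tool_pos: [0.4846, -0.0262, 0.13]
eef_rot: [0.121, 0.993, -0.001, 0.0]
contact_force: [-2.2, 0.2, 6.9]
opening: 0.592
finger_force: 30.0
```

```bash
bash s.sh
```

```text
12.55 [ 0.4846 -0.0262  0.13  ] [ 1.212e-01  9.926e-01 -5.000e-04  0.000e+00] F [-2.2  0.2  6.9] M [ 0.15  0.38 -0.01] 0.5919928330627058 29.998880121856928 [ 0.28  0.74 -0.53  2.07  0.74  0.53  0.54]
yaw 166.07287185468937
```

```bash
python3 chk.py w7|cut -c1-230; python3 - <<'E'
from h import *
print(np.round(get_state()['joint_torque'],2))
a=cv2.imread('pics/w6.png')[130:330,180:380];b=cv2.imread('pics/w7.png')[130:330,180:380]
cv2.imwrite('pics/c7.png',cv2.resize(np.hstack([a,b]),(800,400),interpolation=2))
E
```

```text
12.55 [ 0.4846 -0.0262  0.13  ] [ 1.212e-01  9.926e-01 -5.000e-04  0.000e+00] F [-2.2  0.2  6.9] M [ 0.15  0.38 -0.01] 0.5919928330627058 29.998880121856928 [ 0.28  0.74 -0.53  2.07  0.74  0.53  0.54]
grip 521 tool ((-0.004399201832711697, 0.0002567507326602936), (0.016375074163079262, 0.06821823120117188), 0.3280433118343353) world ((0.4889622926712036, -0.02695128321647644), (0.06822220236063004, 0.016376212239265442), 75.744
head+key 4365 tool ((0.0007855324074625969, -1.7415732145309448e-05), (0.043843500316143036, 0.05730724707245827), 26.712360382080078) world ((0.4838641881942749, -0.025985591113567352), (0.05730370432138443, 0.043843869119882584)
posts 852 tool ((-0.0010661492124199867, 0.00020124390721321106), (0.08619963377714157, 0.022298896685242653), 89.96660614013672) world ((0.48571279644966125, -0.02621478959918022), (0.0861993357539177, 0.022299136966466904), 76.1
ring 4037 tool ((0.003872725646942854, 0.000588584691286087), (0.052996549755334854, 0.04909897223114967), 48.64828109741211) world ((0.48101136088371277, -0.024674303829669952), (0.04909978806972504, 0.05299646779894829), 27.4284
keybar 2298 tool ((0.0009128591045737267, -0.002215329557657242), (0.04493407532572746, 0.08139685541391373), 18.618793487548828) world ((0.48321110010147095, -0.028087925165891647), (0.08139950782060623, 0.04493395611643791), 57.
[ 9.000e-02 -4.255e+01 -4.080e+00 -8.000e+00  3.000e-01 -3.900e-01
 -3.000e-02]
```

View pics/c7.png

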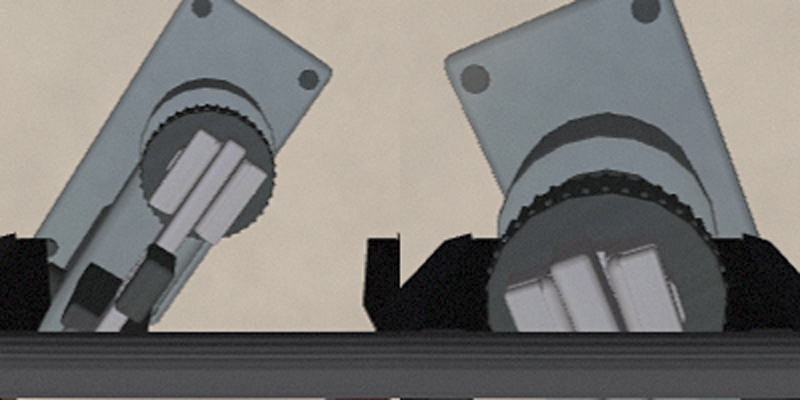

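The right half shows the fingers on the ring and the key in the slot. There is no torque yet, so I keep turning in small steps.

Request:
{"api": "step_arm", "payload": {
  "motion": [
    {"dx":0,"dy":0,"dz":0,"wx":0,"wy":0,"wz":0.008,"claw":45},
    {"dx":0,"dy":0,"dz":0,"wx":0,"wy":0,"wz":0.015,"claw":45},
    {"dx":0,"dy":0,"dz":0,"wx":0,"wy":0,"wz":0.015,"claw":45}
  ]
}}

```text
clock: 12.9
tool_pos: [0.4846, -0.0263, 0.13]
eef_rot: [0.145, 0.99, -0.001, 0.0]
contact_force: [-2.7, 0.7, 6.3]
opening: 0.587
finger_force: 30.0
```

```bash
bash s.sh
```

```text
12.9 [ 0.4846 -0.0263  0.13  ] [ 1.445e-01  9.895e-01 -6.000e-04  0.000e+00] F [-2.7  0.7  6.3] M [ 0.15  0.43 -0.01] 0.587150822191244 29.998895097523928 [ 0.27  0.74 -0.51  2.07  0.73  0.52  0.5 ]
yaw 163.38213794184978
```

Request:
{"api": "step_arm", "payload": {
  "motion": [
    {"dx":0,"dy":0,"dz":0,"wx":0,"wy":0,"wz":0.006,"claw":45},
    {"dx":0,"dy":0,"dz":0,"wx":0,"wy":0,"wz":0.01,"claw":45},
    {"dx":0,"dy":0,"dz":0,"wx":0,"wy":0,"wz":0.01,"claw":45}
  ]
}}

```text
clock: 13.2
tool_pos: [0.4846, -0.0263, 0.13]
eef_rot: [0.16, 0.987, -0.001, 0.0]
contact_force: [-2.8, 0.2, 6.3]
opening: 0.588
finger_force: 30.0
```

```bash
bash s.sh
```

```text
13.2 [ 0.4846 -0.0263  0.13  ] [ 1.600e-01  9.871e-01 -6.000e-04  0.000e+00] F [-2.8  0.2  6.3] M [0.12 0.48 0.06] 0.5880689940485821 29.998746626079082 [ 0.27  0.74 -0.51  2.07  0.72  0.52  0.48]
yaw 161.59194043549806
```

Request:
{"api": "step_arm", "payload": {
  "motion": [
    {"dx":0,"dy":0,"dz":0,"wx":0,"wy":0,"wz":0.006,"claw":45},
    {"dx":0,"dy":0,"dz":0,"wx":0,"wy":0,"wz":0.01,"claw":45},
    {"dx":0,"dy":0,"dz":0,"wx":0,"wy":0,"wz":0.01,"claw":45}
  ]
}}

```text
clock: 13.5
tool_pos: [0.4846, -0.0264, 0.13]
eef_rot: [0.175, 0.985, -0.001, 0.0]
contact_force: [-3.4, 0.1, 5.6]
opening: 0.588
finger_force: 30.0
```

```bash
bash s.sh
```

```text
13.5 [ 0.4846 -0.0264  0.13  ] [ 1.753e-01  9.845e-01 -7.000e-04  0.000e+00] F [-3.4  0.1  5.6] M [0.11 0.46 0.08] 0.5875097978496923 29.9987980350852 [ 0.26  0.73 -0.5   2.07  0.71  0.51  0.46]
yaw 159.8116560093379
```

Request:
{"api": "step_arm", "payload": {
  "motion": [
    {"dx":0,"dy":0,"dz":0,"wx":0,"wy":0,"wz":0.006,"claw":45},
    {"dx":0,"dy":0,"dz":0,"wx":0,"wy":0,"wz":0.01,"claw":45},
    {"dx":0,"dy":0,"dz":0,"wx":0,"wy":0,"wz":0.01,"claw":45}
  ]
}}

```text
clock: 13.8
tool_pos: [0.4845, -0.0264, 0.13]
eef_rot: [0.19, 0.982, -0.001, 0.0]
contact_force: [-2.3, 0.1, 6.2]
opening: 0.589
finger_force: 30.0
```

```bash
bash s.sh
```

```text
13.8 [ 0.4845 -0.0264  0.13  ] [ 1.900e-01  9.818e-01 -8.000e-04  0.000e+00] F [-2.3  0.1  6.2] M [0.02 0.39 0.4 ] 0.5890795589476686 29.998732153326273 [ 0.26  0.73 -0.49  2.07  0.7   0.51  0.43]
yaw 158.09807387694744
```

Torque is rising. I go in half-degree steps.

Request:
{"api": "step_arm", "payload": {
  "motion": [
    {"dx":0,"dy":0,"dz":0,"wx":0,"wy":0,"wz":0.002,"claw":45},
    {"dx":0,"dy":0,"dz":0,"wx":0,"wy":0,"wz":0.002,"claw":45},
    {"dx":0,"dy":0,"dz":0,"wx":0,"wy":0,"wz":0.002,"claw":45}
  ]
}}

```text
clock: 14.1
tool_pos: [0.4846, -0.0264, 0.13]
eef_rot: [0.193, 0.981, -0.001, 0.0]
contact_force: [-3.2, -0.4, 6.4]
opening: 0.588
finger_force: 30.0
```

```bash
bash s.sh; python3 -c "
from h import *
for i in range(4):
    viewer.snapshot('wrist'); s=get_state(); print(s['clock'],s['moment'][2],s['joint_torque'][6])"
```

```text
14.1 [ 0.4846 -0.0264  0.13  ] [ 1.928e-01  9.812e-01 -8.000e-04  1.000e-04] F [-3.2 -0.4  6.4] M [0.02 0.39 0.55] 0.5881071698435464 29.998426605015993 [ 0.26  0.73 -0.49  2.07  0.7   0.51  0.43]
yaw 157.7715888024272
14.15 0.5507208623889119 -0.5226626247167587
14.2 0.5613935160213493 -0.5228921212255955
14.25 0.5085276063662263 -0.5229967832565308
14.3 0.5133108564590673 -0.5230974778532982
```

Request:
{"api": "step_arm", "payload": {
  "motion": [
    {"dx":0,"dy":0,"dz":0,"wx":0,"wy":0,"wz":0.0025,"claw":45},
    {"dx":0,"dy":0,"dz":0,"wx":0,"wy":0,"wz":0.0025,"claw":45},
    {"dx":0,"dy":0,"dz":0,"wx":0,"wy":0,"wz":0.0025,"claw":45}
  ]
}}

```text
clock: 14.6
tool_pos: [0.4845, -0.0264, 0.13]
eef_rot: [0.196, 0.981, -0.001, 0.0]
contact_force: [-2.2, 0.2, 6.2]
opening: 0.588
finger_force: 30.0
```

```bash
bash s.sh; python3 -c "
from h import *
for i in range(4):
    viewer.snapshot('wrist'); s=get_state(); print(s['clock'],s['moment'][2],s['joint_torque'][6])"
```

```text
14.6 [ 0.4845 -0.0264  0.13  ] [ 1.965e-01  9.805e-01 -8.000e-04  1.000e-04] F [-2.2  0.2  6.2] M [0.02 0.44 0.62] 0.5879668134479679 29.99854976311326 [ 0.26  0.73 -0.48  2.07  0.7   0.51  0.42]
yaw 157.33992545177608
14.65 0.5747665296801912 -0.6026098877191544
14.7 0.5451938330610363 -0.6028338521718979
14.75 0.67165480482077 -0.6029822677373886
14.8 0.6648998924044154 -0.6030732952058315
```

Request:
{"api": "step_arm", "payload": {
  "motion": [
    {"dx":0,"dy":0,"dz":0,"wx":0,"wy":0,"wz":0.002,"claw":45},
    {"dx":0,"dy":0,"dz":0,"wx":0,"wy":0,"wz":0.004,"claw":45},
    {"dx":0,"dy":0,"dz":0,"wx":0,"wy":0,"wz":0.004,"claw":45}
  ]
}}

```text
clock: 15.1
tool_pos: [0.4845, -0.0264, 0.13]
eef_rot: [0.202, 0.979, -0.001, 0.0]
contact_force: [-1.9, 0.3, 6.7]
opening: 0.59
finger_force: 30.0
```

```bash
bash s.sh; python3 -c "
from h import *
for i in range(4):
    viewer.snapshot('wrist'); s=get_state(); print(s['clock'],s['moment'][2],s['joint_torque'][6])"
```

```text
15.1 [ 0.4845 -0.0264  0.13  ] [ 2.023e-01  9.793e-01 -9.000e-04  1.000e-04] F [-1.9  0.3  6.7] M [-0.03  0.39  0.76] 0.5896853894748275 29.998641796410084 [ 0.25  0.73 -0.48  2.07  0.7   0.5   0.42]
yaw 156.6586452363079
15.15 0.7794484339022376 -0.7572314143180847
15.2 0.7506306851660262 -0.7544641010463238
15.25 0.8175289858837906 -0.7547240518033504
15.3 0.7935964333976792 -0.755096822977066
```

Snug at about 0.76 Nm. I release and retreat upward.

Request:
{"api": "step_arm", "payload": {
  "motion": [
    {"dx":0,"dy":0,"dz":0,"wx":0,"wy":0,"wz":0,"claw":56},
    {"dx":0,"dy":0,"dz":0,"wx":0,"wy":0,"wz":0,"claw":70},
    {"dx":0,"dy":0,"dz":0,"wx":0,"wy":0,"wz":0,"claw":80},
    {"dx":0,"dy":0,"dz":0,"wx":0,"wy":0,"wz":0,"claw":80},
    {"dx":0,"dy":0,"dz":-0.3,"wx":0,"wy":0,"wz":0,"claw":80},
    {"dx":0,"dy":0,"dz":-0.7,"wx":0,"wy":0,"wz":0,"claw":80},
    {"dx":0,"dy":0,"dz":-1,"wx":0,"wy":0,"wz":0,"claw":80},
    {"dx":0,"dy":0,"dz":-1,"wx":0,"wy":0,"wz":0,"claw":80}
  ]
}}

```text
clock: 16.1
tool_pos: [0.4866, -0.0254, 0.2123]
eef_rot: [0.205, 0.979, 0.001, 0.003]
contact_force: [-0.1, 1.1, 0.3]
opening: 0.912
finger_force: 0.0
```

Request:
{"api": "step_arm", "payload": {
  "motion": [
    {"dx":0,"dy":0,"dz":-0.3,"wx":0,"wy":0,"wz":0,"claw":80},
    {"dx":0,"dy":0,"dz":-0.5,"wx":0,"wy":0,"wz":0,"claw":80},
    {"dx":0,"dy":0,"dz":-0.5,"wx":0,"wy":0,"wz":0,"claw":80},
    {"dx":0,"dy":0,"dz":-0.5,"wx":0,"wy":0,"wz":0,"claw":80}
  ]
}}

```text
clock: 16.5
tool_pos: [0.4843, -0.0261, 0.2488]
eef_rot: [0.205, 0.979, -0.0, -0.0]
contact_force: [-0.9, 0.3, -0.8]
opening: 0.906
finger_force: 0.0
```

```bash
python3 chk.py w8
```

```text
16.5 [ 0.4843 -0.0261  0.2488] [ 2.052e-01  9.787e-01 -3.000e-04 -5.000e-04] F [-0.9  0.3 -0.8] M [ 0.01 -0.06 -0.  ] 0.9058160303204096 0.0 [ 0.39  0.56 -0.67  1.95  0.48  0.8   0.61]
grip 511 tool ((-0.03382321074604988, 0.01992608606815338), (0.012033802457153797, 0.023800086230039597), 59.8067626953125) world ((0.5231841802597046, -0.021448688581585884), (0.023802267387509346, 0.012033779174089432), 6.514586448669434) z 0.1867 ((-0.03379553183913231, 0.019980385899543762), 0.012509352527558804)
head+key 1911 tool ((-0.003459756262600422, 0.0025890469551086426), (0.03045787289738655, 0.04885422810912132), 62.542015075683594) world ((0.4884010851383209, -0.02513754367828369), (0.04885696619749069, 0.030457694083452225), 3.7779102325439453) z 0.1692 ((-0.00347817107103765, 0.0026924549601972103), 0.025285841897130013)
posts 99 tool ((-0.04107666015625, 0.03378574550151825), (0.011700130999088287, 0.05543573945760727), 39.13954544067383) world ((0.5353835821151733, -0.011672453954815865), (0.05543459579348564, 0.011700293980538845), 27.18172836303711) z 0.1759 ((-0.042540375143289566, 0.03259453922510147), 0.027837682515382767)
ring 1328 tool ((0.0006051622331142426, 0.00040546245872974396), (0.05286587402224541, 0.052536774426698685), 8.44404411315918) world ((0.4837808310985565, -0.025510631501674652), (0.0525369793176651, 0.052865635603666306), 57.87217330932617) z 0.1523 ((0.00016633929044473916, 0.0005940786213614047), 0.027035318315029144)
keybar 851 tool ((-0.017364397644996643, 0.010008348152041435), (0.029381927102804184, 0.08037401735782623), 62.568023681640625) world ((0.5041137933731079, -0.023926524445414543), (0.08037488907575607, 0.029381923377513885), 3.752379894256592) z 0.1707 ((-0.01672409288585186, 0.011241929605603218), 0.040287092328071594)
```

The key is still home, grip top 186.7 mm. The barrel has turned about 3°, so the key bears on the fork. The gripper is clear, so I hand in.

```bash
python3 -c "
from plant import workorder
print(workorder.finish_job())"
```

```text
the job is handed in; nothing more can be done
None
```

The job is handed in, with no verdict returned: the holding key sits fully home in the slot and between the fork posts, the lock ring is pulled up to about 0.76 Nm (within the 0.4–1.1 Nm limits), the barrel turned only about 0.06 rad, and the gripper stands clear.

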